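Snap the lid onto the logger housing in the fence corner

TASK

Push the open grey housing along the metal plate until it sits square and flush in the corner of the two fence bars. Then take the lid by its rib, set it on the housing and press straight down until it snaps home, its plate flat on the rim all round. Do not let go after the click: finish with the gripper still on the lid and pressing it down firmly (roughly 15 N), and leave the slide box, the petri dish and the small beaker where they are.

Things in the scene. Friction and masses are not known exactly. Their poses are not given: they have to be found in the camera images.
- fixture: Fixed aluminium plate on the table, 150 (x) x 180 (y) x 10 mm; origin at the centre of its underside, z up. Two steel fence bars, 12 mm wide and 16 mm high, stand on it along its +x (far) and +y (left) edges; their inner faces, at x = +63 and y = +78 mm, meet in the corner. The other two edges are open.
- housing: Loose grey open-topped box (about 0.4 kg) on the plate, up to 0.15 rad askew: 64 (x) x 104 (y) x 36 mm high; origin at the centre of its underside, z up. Its plain +x and +y faces go against the fences; flush in the corner its origin is at x = 31, y = 26, z = 10 mm in the plate's frame.
- housing_top (a point): Centre of the housing's open top, level with its rim, 36 mm above its underside; same axes as the housing. The opening is 50 (x) x 96 (y) mm and 32 mm deep. Rim walls: 7 mm thick at +-x, 4 mm at +-y.
- catch_far (a joint): Spring catch in the housing's +x wall: steel pin of 8 mm diameter, 30 mm long along y, its axis 22 mm above the underside, sticking 4.5 mm into the opening. 0 = out, grows as it is pushed into the wall (m), about 3 N per mm.
- catch_near (a joint): The same catch in the housing's -x wall.
- lid_rib (a point): Grip point of the loose grey lid (80 g), which stands on its tongues on the table right of the plate. It is the centre of the grip rib: 14 mm wide (x), 50 mm long (y), 22 mm high; rib top 10 mm above it, lid plate's upper face 12 mm below it, tongue tips 39 mm below it. x across the rib, z up. Home, it is 52 mm above the housing's origin and on its vertical axis.
- lid: The lid; origin at the centre of the underside of its 64 (x) x 104 (y) x 4 mm plate, 16 mm below lid_rib. Below hang two tongues, 23 mm long, outer faces at x = +-23.5 mm, 84 mm along y, with a round bead (8 mm) at the lower end, and 10.5 mm deep tabs with outer faces at y = +-46 mm. Fits either way round. Beads meet the catches 11 mm above the seat; push peaks at 9 to 13 N, then drops to below zero.
- slides: Bystander: dark microscope slide box, 46 x 107 x 34 mm, behind the lid, origin at the centre of its underside. Leave alone.
- dish: Bystander: round petri dish, 91 mm across, 16 mm high, left of the plate, origin at the centre of its underside. Leave alone.
- glass: Bystander: small glass beaker, 53 mm across, 64 mm high, behind the plate, origin at the centre of its underside. Leave alone.
There are look-alikes about, which are no part of the job. Leave any red look-alike of the housing alone.

How it is judged:
By the outcome, as a careful person would: the job done as asked, in the order asked, and still so for the second after the job is handed in, while the arm keeps its last pose, push and grip.
It also fails if it takes over 72 s, if anything falls off the work surface, if the arm or the gripper's body presses on something with over 40 N, if the wrist force passes 120 N, or if a joint passes its speed limit or range.

ROBOT

A 7-joint arm with a two-finger parallel gripper is mounted at the origin on a cart in front of the work surface, level with it; the furniture and walls round the work are solid. World frame = base frame: x ahead of the robot, y to its left, z up, the work surface at z = 0. Lengths are in m, angles in rad, forces in N, time in s.
With the tool pointing down it reaches from about 0.425 to 0.875 m from the base axis. Payload 4.7 kg.
Tool frame: the origin (TCP) lies where the fingers leave the gripper's body, on its centre line; the fingertips stand 70 mm ahead of it and the grasp point (between the pads) lies 51 mm ahead of it; z points along the fingers, y is the line along which they close (so a half turn about z gives the same grasp; the last joint's range is limited). The gripper opens to 87 mm and grips with 3 to 60 N. Pads are 19 mm wide; open, the fingers measure 117 mm over their backs; the gripper's body (75 mm by 190 mm) begins 51 mm behind the grasp point.
Start: joints at [-1.208, 0.321, -0.07, 1.45, 0.023, 1.371, -0.057], TCP at [0.222, 0.611, 0.292] pointing down, gripper open.
Joint ranges: [-2.86, 2.86], [-0.3, 2.09], [-1.38, 1.24], [0.06, 2.45], [-1.56, 4.7], [0.09, 2.05], [-2.69, 2.69]. Speed limits (rad/s): [2.57, 2.57, 3.14, 3.14, 3.14, 3.14, 3.14].

INTERFACE

Orientations are given as a rotation vector (axis times angle).
In Python, from bench import ctrl gives the robot as it stands.
- The arm moves only by the tool drive_tool, never from a script. Its argument "motion" is a list of rows, each a list of 3 entries, a list of its own where there are three numbers: the shift along the tool's x, y, z in cm, then the turn, a rotation vector about the tool's x, y, z in degrees, then the opening, from -1 (shut) to 1 (fully open). In form: [[[x, y, z], [ax, ay, az], claw], ...]. A call has 1 to 12 rows; each row shifts and turns the commanded pose from where the row before left it, along the tool's axes as they then stand; what a row does not reach is not made up. A row lasts 1/8 s, in which the tool goes at most 62.5 mm and 10.7 degrees, less where a joint would pass 70% of its speed; a pose out of reach is approached as far as the arm can. A call with a gripper value outside its range is refused whole. The fingers move at their own pace and stop on an object; "force" is the grip in N (left out, the last holds). Time passes only in rows, so rows that do not move let the fingers close. It gives the time, the measured TCP pose, the force, the opening and the grip force at its end, in the units of the state.
- ctrl.get_state(): the state, without advancing time (a new reading comes with each control period).
- ctrl.get_image(name): name is "scene" or "side" or "wrist"; returns the picture (384x512x3 uint8, red, green, blue); there is no depth.
- ctrl.calibration(name): a dict with "K" (3x3 intrinsics, pixels), "distortion" ([k1, k2, p1, p2, k3] as OpenCV has them; the pictures are not rectified), "origin" and "attitude" of the camera in the world; the wrist camera has in their place "tool_from_camera" (4x4, takes a point from camera to tool coordinates, whose origin is the TCP and whose axes are the flange's). Camera axes: x right, y up, looking along -z (the intrinsics and any distortion apply to the point x, -y, -z); pixel columns grow to the right and rows downward; lengths in m; the calibration is good to about 2 mm. A picture is of the moment at which its call begins: read the wrist's pose just before it. calibration takes no time and is no camera call.
- ctrl.close_job(): hands the job in; it is judged then, once.
The state is a dict: "time": time; "joint_positions": joint angles; "qd": joint speeds; "joint_torque": joint torques, N m; "position": TCP position; "tool_rot": TCP orientation; "ft_force": force on the tool from outside, world axes, zero at the start; "torque": the same for the moment, N m; "grip_width": opening from 0.0 (shut) to 1.0 (fully open); "grip_force": force on a finger pad.
Only numpy, scipy, OpenCV 4.12 (cv2) and the standard library are available. Lean on these libraries where they do the work, as an engineer would, in place of code of your own. Each camera call takes 0.05 s, during which the arm holds its last target. There are 200 camera calls.

## Working session

There is one attempt and no reset: what is moved stays moved. The work goes in short steps, Python scripts to look and compute and a tool call to move; the robot and the scene stay as the last step left them, time stands still between calls to the robot, and variables do not carry over. Pictures are saved under pics/ and viewed, at most 10 in all, crops included, and the job is handed in when it is done.

Besides the shell and the picture viewer there is one more tool, called after ">>>" in YAML: its name, and indented under it one key for each argument. drive_tool: Moves the arm, as the interface text tells. Its arguments: {"type":"object","properties":{"motion":{"type":"array","items":{"type":"array"}},"force":{"type":"number"}},"required":["motion"]}

```bash
ls; mkdir -p pics
python3 - <<'E'
from bench import ctrl
import cv2,numpy as np
s=ctrl.get_state();print({k:np.round(v,3).tolist() for k,v in s.items()})
ims=[]
for n in("scene","side","wrist"):
    im=ctrl.get_image(n);cv2.imwrite(f"pics/{n}0.png",im[:,:,::-1]);ims.append(im)
    c=ctrl.calibration(n);print(n,{k:np.round(v,4).tolist() for k,v in c.items()})
E
```

```text
pics
{'time': 0.0, 'joint_positions': [-1.208, 0.322, -0.07, 1.452, 0.023, 1.371, -0.057], 'qd': [0.001, 0.001, -0.001, 0.001, -0.001, 0.0, -0.001], 'joint_torque': [0.0, -49.128, -0.404, -31.253, -0.064, 0.044, 0.0], 'position': [0.222, 0.61, 0.291], 'tool_rot': [-0.545, -3.094, 0.003], 'ft_force': [-0.134, -0.238, 0.157], 'torque': [0.013, -0.018, -0.01], 'grip_force': 0.0, 'grip_width': 1.0}
scene {'K': [[449.5102, 0.0, 262.7515], [0.0, 449.5102, 183.3137], [0.0, 0.0, 1.0]], 'distortion': [-0.0581, 0.0, 0.0, 0.0, 0.0], 'origin': [-0.3827, -0.4325, 1.3191], 'attitude': [0.6879, -0.3839, -1.0181]}
side {'K': [[468.0939, 0.0, 262.0835], [0.0, 468.0939, 197.1548], [0.0, 0.0, 1.0]], 'distortion': [-0.0757, 0.0, 0.0, 0.0, 0.0], 'origin': [0.5359, 1.4443, 0.9425], 'attitude': [0.0787, -1.4531, -2.7282]}
wrist {'K': [[298.2681, 0.0, 255.7398], [0.0, 298.2681, 198.2235], [0.0, 0.0, 1.0]], 'distortion': [-0.0302, 0.0, 0.0, 0.0, 0.0], 'tool_from_camera': [[0.0003, 0.9656, 0.2599, 0.0702], [1.0, -0.0005, 0.0006, -0.0008], [0.0007, 0.2599, -0.9656, -0.0932], [0.0, 0.0, 0.0, 1.0]]}
```

View pics/scene0.png

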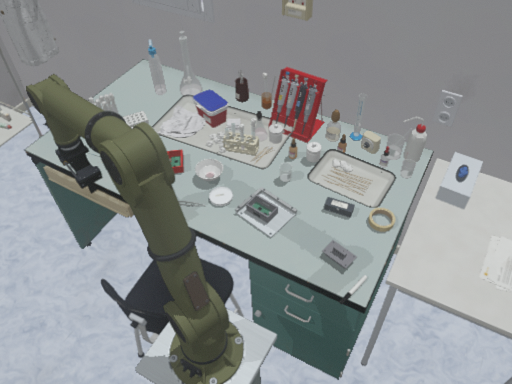

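View pics/side0.png

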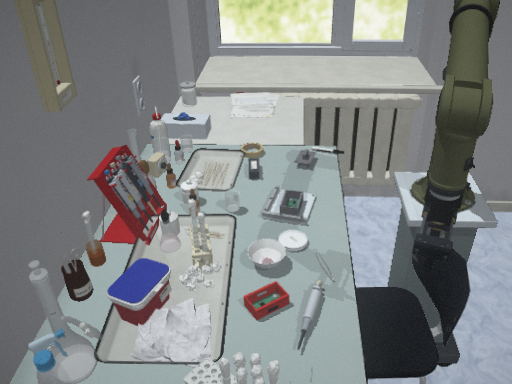

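The scene view shows the plate at (267,212) with the grey housing at (262,208), the lid at (339,256), the slide box at (339,207), the dish at (221,196), the beaker at (286,173), and a red housing look-alike at (175,162). In the side view the housing is at (291,203), the lid at (306,158), and the red look-alike at (267,300).

Candidates for the housing: grey box on the plate (262,208), the red box (175,162), and the blue/red tub (211,107). I choose the grey one on the plate. Candidates for the lid: grey ribbed part (339,256) and the dark slide box (339,207). I choose (339,256), and check both in one crop.

```bash
cat > h.py <<'E'
from bench import ctrl
import cv2,numpy as np
from scipy.spatial.transform import Rotation as R
def pose():
    s=ctrl.get_state();T=np.eye(4);T[:3,:3]=R.from_rotvec(s["tool_rot"]).as_matrix();T[:3,3]=s["position"];return T
def cam(n,T=None):
    c=ctrl.calibration(n)
    if n=="wrist": W=(pose() if T is None else T)@np.array(c["tool_from_camera"])
    else:
        W=np.eye(4);W[:3,:3]=R.from_rotvec(c["attitude"]).as_matrix();W[:3,3]=c["origin"]
    return np.array(c["K"]),np.array(c["distortion"]),W
def rays(C,px):
    K,D,W=C
    u=cv2.undistortPoints(np.array(px,float).reshape(-1,1,2),K,D)[:,0]
    d=np.c_[u[:,0],-u[:,1],-np.ones(len(u))]@W[:3,:3].T
    return W[:3,3],d
def plane(C,px,z):
    o,d=rays(C,px);return o+d*((z-o[2])/d[:,2])[:,None]
def tri(C1,p1,C2,p2):
    o1,a=rays(C1,[p1]);o2,b=rays(C2,[p2]);a,b=a[0],b[0]
    t=np.linalg.lstsq(np.c_[a,-b],o2-o1,rcond=None)[0]
    P,Q=o1+a*t[0],o2+b*t[1];return (P+Q)/2,np.linalg.norm(P-Q)
def proj(C,P):
    K,D,W=C;q=(np.atleast_2d(P)-W[:3,3])@W[:3,:3]
    return cv2.projectPoints(q*[1,-1,-1],np.zeros(3),np.zeros(3),K,D)[0][:,0]
E
python3 - <<'E'
from h import *
S,D=cam("scene"),cam("side")
for n,a,b in(("housing",(262,208),(291,203)),("lid",(339,256),(306,158)),("slides",(339,207),(254,167)),("dish",(221,196),(293,240)),("glass",(286,173),(232,201)),("red",(175,162),(267,300))):
    print(n,np.round(tri(S,a,D,b),3) if 0 else [np.round(x,3) for x in tri(S,a,D,b)])
a=cv2.imread("pics/scene0.png")[155:275,200:370];b=cv2.imread("pics/side0.png")[130:230,220:360]
a=cv2.resize(a,None,fx=2.9,fy=2.9,interpolation=3);b=cv2.resize(b,None,fx=2.1,fy=2.1,interpolation=3)
o=np.zeros((600,500,3),np.uint8);o[:a.shape[0],:a.shape[1]]=a[:,:500];o[350:350+b.shape[0],:b.shape[1]]=b
cv2.imwrite("pics/crop.png",o)
E
```

```text
housing [array([0.548, 0.116, 0.027]), np.float64(0.004)]
lid [array([ 0.492, -0.219,  0.018]), np.float64(0.003)]
slides [array([ 0.695, -0.135,  0.021]), np.float64(0.001)]
dish [array([0.538, 0.294, 0.009]), np.float64(0.005)]
glass [array([0.751, 0.118, 0.031]), np.float64(0.002)]
red [array([0.603, 0.562, 0.017]), np.float64(0.002)]
```

View pics/crop.png

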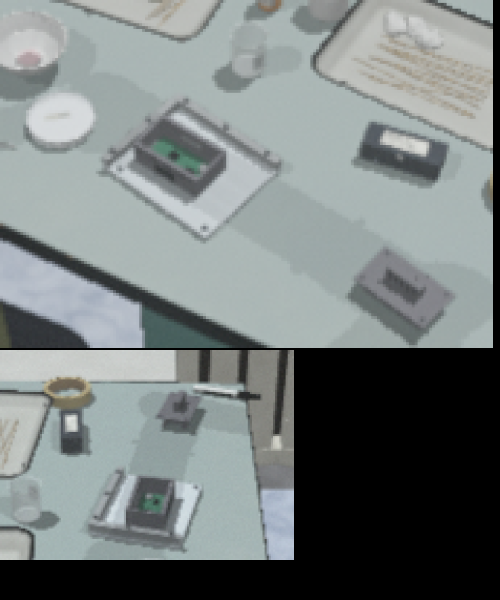

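The crop confirms the choice. The grey open housing with a green board stands on the plate, with fences at its far and left edges. The grey lid with its rib is at the lower right, and the dark box with the white label is the slide box. I'll bring the wrist camera over the plate.

>>> drive_tool:
  motion:
    - [[-5,0,0.3],[0,0,5.8],-1]
    - [[-5,0,0.3],[0,0,5.8],-1]
    - [[-5,0,0.3],[0,0,5.8],-1]
    - [[-5,0,0.3],[0,0,5.8],-1]
    - [[-5,0,0.3],[0,0,5.8],-1]
    - [[-5,0,0.3],[0,0,5.8],-1]
    - [[-5,0,0.3],[0,0,5.8],-1]
    - [[-5,0,0.3],[0,0,5.8],-1]
    - [[-5,0,0.3],[0,0,5.8],-1]
    - [[-5,0,0.3],[0,0,5.8],-1]
    - [[-5,0,0.3],[0,0,5.8],-1]
    - [[-5,0,0.3],[0,0,5.8],-1]
  force: 20

```text
time: 1.65
position: [0.5705, 0.1654, 0.2558]
tool_rot: [2.217, 2.226, -0.0]
ft_force: [-0.0, -0.6, 0.5]
grip_width: 0.009
grip_force: 0.0
```

Run:
```python
from h import *
T=pose();np.save("T1.npy",T);im=ctrl.get_image("wrist");cv2.imwrite("pics/w1.png",im[:,:,::-1]);print(np.round(T,3))
```

```text
[[-0.004  1.    -0.     0.571]
 [ 1.     0.004 -0.     0.165]
 [-0.    -0.    -1.     0.256]
 [ 0.     0.     0.     1.   ]]
```

View pics/w1.png

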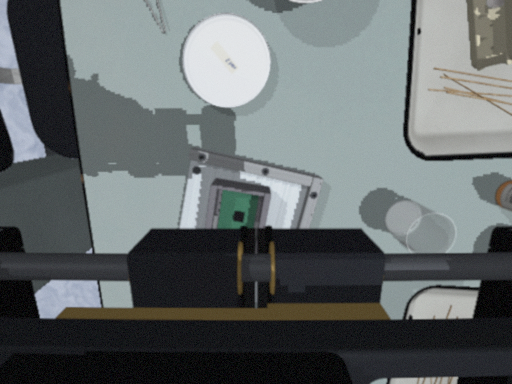

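The wrist view shows the dish at (227,60), the beaker at (420,225), and the plate's fence corner near (320,180). The housing's upper edge is at (240,190), and the gripper hides the rest. The plate is turned by about -10°. I'll shift the camera back along +y and take two views.

>>> drive_tool:
  motion:
    - [[5,-2,0],[0,0,0],-1]
    - [[6,-2,0],[0,0,0],-1]
    - [[0,0,0],[0,0,0],-1]

```text
time: 2.08
position: [0.5262, 0.2832, 0.2556]
tool_rot: [-2.198, -2.239, -0.0]
ft_force: [-0.3, -1.1, -0.9]
grip_width: 0.002
grip_force: 0.0
```

Run:
```python
from h import *
T=pose();np.save("T2.npy",T);im=ctrl.get_image("wrist");cv2.imwrite("pics/w2.png",im[:,:,::-1]);print(np.round(T[:3,3],3))
```

```text
[0.526 0.283 0.256]
```

>>> drive_tool:
  motion:
    - [[3,4,2],[0,0,0],-1]
    - [[2,4,2],[0,0,0],-1]
    - [[0,0,0],[0,0,0],-1]

```text
time: 2.5
position: [0.6105, 0.3254, 0.2115]
tool_rot: [2.214, 2.227, -0.011]
ft_force: [-1.1, -0.6, -0.4]
grip_width: 0.007
grip_force: 0.0
```

Run:
```python
from h import *
T=pose();np.save("T3.npy",T);im=ctrl.get_image("wrist");cv2.imwrite("pics/w3.png",im[:,:,::-1]);print(np.round(T[:3,3],3))
a=cv2.imread("pics/w2.png")[90:235,110:370];b=cv2.imread("pics/w3.png")[90:235,60:320]
o=np.vstack([cv2.resize(x,None,fx=2,fy=2,interpolation=2) for x in(a,b)]);cv2.imwrite("pics/c23.png",o)
```

```text
[0.61  0.325 0.211]
```

View pics/c23.png

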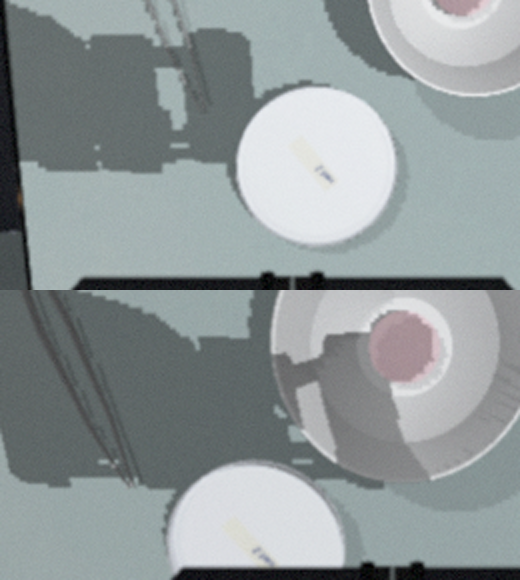

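That was the wrong direction: the crops show only the dish, the bowl and the tweezers. Image up is +y, so the camera has to move along -y.

>>> drive_tool:
  motion:
    - [[-5,-1.4,-1],[0,0,0],-1]
    - [[-5,-1.4,-1],[0,0,0],-1]
    - [[-5,-1.4,-1],[0,0,0],-1]
    - [[-5,-1.4,-1],[0,0,0],-1]
    - [[-5,-1.4,0],[0,0,0],-1]
    - [[-4,-1,0],[0,0,0],-1]
    - [[0,0,0],[0,0,0],-1]

```text
time: 3.42
position: [0.5303, 0.0306, 0.258]
tool_rot: [2.222, 2.22, 0.003]
ft_force: [0.2, -0.1, 0.3]
grip_width: 0.005
grip_force: 0.0
```

Run:
```python
from h import *
T=pose();np.save("T4.npy",T);im=ctrl.get_image("wrist");cv2.imwrite("pics/w4.png",im[:,:,::-1]);print(np.round(T[:3,3],3))
```

```text
[0.53  0.031 0.258]
```

>>> drive_tool:
  motion:
    - [[-1.5,4,1],[0,0,0],-1]
    - [[-1.5,4,1],[0,0,0],-1]
    - [[0,0,0],[0,0,0],-1]

```text
time: 3.85
position: [0.6128, 0.0065, 0.2349]
tool_rot: [2.214, 2.229, -0.003]
ft_force: [-1.0, 0.7, 0.1]
grip_width: 0.007
grip_force: 0.0
```

Run:
```python
from h import *
T=pose();np.save("T5.npy",T);im=ctrl.get_image("wrist");cv2.imwrite("pics/w5.png",im[:,:,::-1]);print(np.round(T[:3,3],3))
a,b=cv2.imread("pics/w4.png"),cv2.imread("pics/w5.png")
for k,T in((4,np.load("T4.npy")),(5,T)): print(proj(cam("wrist",T),[[.55,.1,.03]]))
c=proj(cam("wrist",np.load("T4.npy")),[[.55,.1,.03]])[0].astype(int);d=proj(cam("wrist",T),[[.55,.1,.03]])[0].astype(int)
o=[];
for im,q in((a,c),(b,d)):
    x,y=max(0,q[0]-130),max(0,q[1]-110);x=min(x,252);y=min(y,184);print(x,y);o.append(cv2.resize(im[y:y+200,x:x+260],(390*1,300),interpolation=2))
cv2.imwrite("pics/c45.png",np.vstack(o))
```

```text
[0.613 0.006 0.235]
[[273.80246014 118.58888748]]
[[190.13938128  91.50195804]]
143 8
60 0
```

View pics/c45.png

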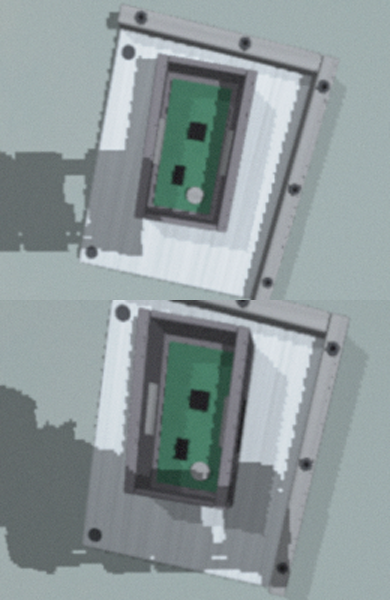

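Crop A (top, full pixel = /1.5 + (143,8)) shows the housing rim corners at (160,56), (256,71), (223,231) and (136,215). Its fence bolts are at (141,17), (245,43), (323,86), (294,189) and (267,283). Crop B (below, full pixel = (x/1.5+60, (y-300)/1.5)) shows rim corners at (143,308), (250,328), (232,507) and (125,492), and bolts at (332,348), (306,464) and (282,568).

```bash
cat >> h.py <<'E'
def yaw(v): return np.degrees(np.arctan2(v[1],v[0]))
E
python3 - <<'E'
from h import *
A,B=cam("wrist",np.load("T4.npy")),cam("wrist",np.load("T5.npy"))
fa=lambda p:(p[0]/1.5+143,p[1]/1.5+8); fb=lambda p:(p[0]/1.5+60,(p[1]-300)/1.5)
def t(l): 
    r=[tri(A,fa(a),B,fb(b)) for a,b in l];
    for x,e in r: print(np.round(x*1000,1),round(e*1000,1))
    return np.array([x for x,e in r])
print("rim");ra=[(160,56),(256,71),(223,231),(136,215)];rb=[(143,308),(250,328),(232,507),(125,492)]
t(list(zip(ra,rb)))
for C,l,f in((A,ra,fa),(B,rb,fb)):
    P=plane(C,[f(p) for p in l],.046)*1000;print(np.round(P.mean(0),1),[round(yaw(v),1) for v in(P[1]-P[0],P[2]-P[3],P[0]-P[3],P[1]-P[2])],[np.round(np.linalg.norm(v)) for v in(P[1]-P[0],P[2]-P[3],P[0]-P[3],P[1]-P[2])])
print("bolts");ba=[(323,86),(294,189),(267,283)];t(list(zip(ba,[(332,348),(306,464),(282,568)])))
P=plane(A,[fa(p) for p in ba+[(141,17),(245,43)]],.026)*1000;print(np.round(P,1),yaw(P[0]-P[2]),yaw(P[4]-P[3]))
P=plane(B,[fb(p) for p in [(332,348),(306,464),(282,568)]],.026)*1000;print(np.round(P,1),yaw(P[0]-P[2]))
# plate corners at z=.01 : near-right corner(bottom left) in A,B ; plate bolts
print(np.round(plane(A,[fa(p) for p in[(80,261),(129,52),(91,252)]],.01)*1000,1),np.round(plane(B,[fb(p) for p in[(84,543),(122,313),(95,535)]],.01)*1000,1))
# inner fence lines: long clicks at fence foot/top edge
E
```

```text
rim
[525.7 168.3  43.2] 1.8
[586.7 159.1  42. ] 0.1
[571.   55.   24.5] 2.6
[508.5  67.2  46. ] 1.2
[547.  112.4  46. ] [np.float64(-8.1), np.float64(-10.4), np.float64(80.4), np.float64(80.0)] [np.float64(61.0), np.float64(60.0), np.float64(100.0), np.float64(103.0)]
[549.2 112.6  46. ] [np.float64(-9.7), np.float64(-7.7), np.float64(79.7), np.float64(82.7)] [np.float64(61.0), np.float64(67.0), np.float64(103.0), np.float64(101.0)]
bolts
[635.3 152.7  27. ] 0.0
[620.4  84.1  26.2] 0.0
[604.8  15.1  26.5] 0.6
[[635.6 152.9  26. ]
 [620.4  84.1  26. ]
 [604.8  14.7  26. ]
 [512.8 194.8  26. ]
 [581.5 179.3  26. ]] 77.4350386261335 -12.765824578782867
[[635.4 152.9  26. ]
 [620.4  84.2  26. ]
 [604.8  15.3  26. ]] 77.48657163210395
[[461.7  28.4  10. ]
 [503.3 177.3  10. ]
 [470.6  35.5  10. ]] [[462.1  29.5  10. ]
 [502.2 177.2  10. ]
 [470.7  35.3  10. ]]
```

Fixture yaw is -12.6°, with its centre at (518.7, 218.3) mm along its own axes e1, e2. The housing must go about +39 mm in e1 and +15 mm in e2. The measured heights agree with the text: rim about 45 mm, fence top 26.5 mm. I'll go behind the housing's -x face with the tool turned to the fixture.

>>> drive_tool:
  motion:
    - [[4,-4.3,0],[0,0,0],-1]
    - [[4,-4.3,0],[0,0,0],-1]
    - [[4,-4.3,0],[0,0,0],-1]
    - [[0,0,2],[0,0,6.3],-1]
    - [[0,0,2],[0,0,6.3],-1]
    - [[0,0,3],[0,0,0],-1]
    - [[0,0,0],[0,0,0],-1]

```text
time: 4.78
position: [0.4794, 0.1263, 0.1652]
tool_rot: [-2.441, -1.974, 0.005]
ft_force: [-0.1, -0.4, -0.0]
grip_width: -0.0
grip_force: 0.0
```

```bash
cat >> h.py <<'E'
F=np.radians(-12.6);E1=np.array([np.cos(F),np.sin(F)]);E2=np.array([-np.sin(F),np.cos(F)])
def fx():
    T=pose();s=ctrl.get_state();p=T[:2,3]*1000;f=np.array(s["ft_force"])
    print("e1 %.1f e2 %.1f z %.1f tooly yaw %.2f | f e1 %.1f e2 %.1f z %.1f | grip %.3f %.1f t %.2f"%(p@E1,p@E2,T[2,3]*1000,yaw(T[:2,1]),f[:2]@E1,f[:2]@E2,f[2],s["grip_width"],s["grip_force"],s["time"]),"tilt",np.round(np.degrees(T[:2,2]),2))
E
python3 -c "
from h import *
fx();print(ctrl.get_state()['joint_positions'])"
```

```text
e1 440.3 e2 227.8 z 165.2 tooly yaw -12.07 | f e1 0.0 e2 -0.4 z -0.0 | grip -0.000 0.0 t 4.78 tilt [-0.21 -0.03]
[-0.68405466  0.10036815  0.3940059   1.99001122 -0.04460452  1.06297147
 -0.48069857]
```

>>> drive_tool:
  motion:
    - [[0,0,3.5],[0,0,0.5],-1]
    - [[0,0,3.5],[0,0,0],-1]
    - [[0,0,0.5],[0,0,0],-1]
    - [[0,1,0],[0,0,0],-1]
    - [[0,1,0],[0,0,0],-1]
    - [[0,0.5,0],[0,0,0],-1]
    - [[0,0.5,0],[0,0,0],-1]
    - [[0,0.5,0],[0,0,0],-1]
    - [[0,0,0],[0,0,0],-1]

```text
time: 5.9
position: [0.5166, 0.1181, 0.0914]
tool_rot: [2.453, 1.962, 0.001]
ft_force: [-1.9, 0.3, 0.7]
grip_width: 0.004
grip_force: 0.9
```

```bash
python3 -c "
from h import *
fx()"
```

```text
e1 478.4 e2 227.9 z 91.4 tooly yaw -12.69 | f e1 -1.9 e2 -0.1 z 0.7 | grip 0.004 0.9 t 5.90 tilt [0.06 0.  ]
```

>>> drive_tool:
  motion:
    - [[0,0.5,0],[0,0,0],-1]
    - [[0,0.5,0],[0,0,0],-1]
    - [[0,0.5,0],[0,0,0],-1]
    - [[0,0.3,0],[0,0,0],-1]
    - [[0,0.2,0],[0,0,0],-1]
    - [[0,0.2,0],[0,0,0],-1]
    - [[0,0.1,0],[0,0,0],-1]
    - [[0,0.1,0],[0,0,0],-1]
    - [[0,0,0],[0,0,0],-1]

```text
time: 7.02
position: [0.5396, 0.1128, 0.0912]
tool_rot: [2.453, 1.962, 0.0]
ft_force: [-2.9, 1.6, 2.2]
grip_width: 0.005
grip_force: 1.5
```

```bash
python3 -c "
from h import *
fx()"
```

```text
e1 502.0 e2 227.7 z 91.2 tooly yaw -12.68 | f e1 -3.2 e2 0.9 z 2.2 | grip 0.005 1.5 t 7.03 tilt [ 0.02 -0.  ]
```

>>> drive_tool:
  motion:
    - [[0,0.1,0],[0,0,0],-1]
    - [[0,0.1,0],[0,0,0],-1]
    - [[0,0,0],[0,0,0],-1]

```text
time: 7.4
position: [0.5416, 0.1123, 0.0913]
tool_rot: [2.453, 1.962, 0.001]
ft_force: [-2.1, 0.1, 1.1]
grip_width: 0.007
grip_force: 1.3
```

```bash
python3 -c "
from h import *
fx()"
```

```text
e1 504.1 e2 227.8 z 91.3 tooly yaw -12.69 | f e1 -2.1 e2 -0.4 z 1.1 | grip 0.007 1.3 t 7.40 tilt [ 0.03 -0.  ]
```

>>> drive_tool:
  motion:
    - [[0,0.1,0],[0,0,0],-1]
    - [[0,0.1,0],[0,0,0],-1]
    - [[0,0.1,0],[0,0,0],-1]
    - [[0,0,0],[0,0,0],-1]

```text
time: 7.9
position: [0.5438, 0.112, 0.0912]
tool_rot: [-2.452, -1.962, 0.001]
ft_force: [-4.9, 1.5, 2.7]
grip_width: 0.006
grip_force: 2.8
```

```bash
python3 -c "
from h import *
fx()"
```

```text
e1 506.3 e2 227.9 z 91.2 tooly yaw -12.67 | f e1 -5.1 e2 0.4 z 2.7 | grip 0.006 2.8 t 7.90 tilt [-0.08  0.02]
```

>>> drive_tool:
  motion:
    - [[0,0.1,0],[0,0,0],-1]
    - [[0,0.1,0],[0,0,0],-1]
    - [[0,0,0],[0,0,0],-1]

```text
time: 8.28
position: [0.5442, 0.112, 0.0912]
tool_rot: [-2.45, -1.961, 0.006]
ft_force: [-9.9, 2.8, 8.9]
grip_width: 0.005
grip_force: 5.8
```

```bash
python3 -c "
from h import *
fx()"
```

```text
e1 506.7 e2 228.0 z 91.2 tooly yaw -12.65 | f e1 -10.3 e2 0.5 z 8.9 | grip 0.005 5.8 t 8.28 tilt [-0.3   0.04]
```

The housing is against the far fence (10 N, stopped). Next I back off, go round to the -y face and push along +y.

>>> drive_tool:
  motion:
    - [[0,-2,0],[0,0,0],-1]
    - [[0,0,-3],[0,0,0],-1]
    - [[0,0,-3.5],[0,0,0],-0.54]
    - [[-4,2,0],[0,0,0],-0.54]
    - [[-4,2.2,0],[0,0,0],-0.54]
    - [[0,2,0],[0,0,0],-0.54]
    - [[0,0,3],[0,0,0],-0.54]
    - [[0,0,3.5],[0,0,0],-0.54]
    - [[1,0,0],[0,0,0],-0.54]
    - [[0,0,0],[0,0,0],-0.54]

```text
time: 9.52
position: [0.5733, 0.035, 0.0925]
tool_rot: [2.45, 1.964, 0.004]
ft_force: [0.2, -0.6, 0.4]
grip_width: 0.23
grip_force: 0.0
```

```bash
python3 -c "
from h import *
fx()"
```

```text
e1 551.9 e2 159.2 z 92.5 tooly yaw -12.59 | f e1 0.4 e2 -0.5 z 0.4 | grip 0.230 0.0 t 9.53 tilt [0.16 0.02]
```

>>> drive_tool:
  motion:
    - [[0.4,0,0],[0,0,0],-0.54]
    - [[0.4,0,0],[0,0,0],-0.54]
    - [[0.4,0,0],[0,0,0],-0.54]
    - [[0.3,0,0],[0,0,0],-0.54]
    - [[0.2,0,0],[0,0,0],-0.54]
    - [[0.2,0,0],[0,0,0],-0.54]
    - [[0.1,0,0],[0,0,0],-0.54]
    - [[0,0,0],[0,0,0],-0.54]

```text
time: 10.52
position: [0.5762, 0.0534, 0.0912]
tool_rot: [-2.453, -1.963, -0.0]
ft_force: [-1.1, -2.4, 1.4]
grip_width: 0.232
grip_force: 1.4
```

```bash
python3 -c "
from h import *
fx()"
```

```text
e1 550.7 e2 177.9 z 91.2 tooly yaw -12.67 | f e1 -0.5 e2 -2.5 z 1.4 | grip 0.232 1.4 t 10.53 tilt [-0.    0.01]
```

>>> drive_tool:
  motion:
    - [[0.2,0,0],[0,0,0],-0.54]
    - [[0.1,0,0],[0,0,0],-0.54]
    - [[0.1,0,0],[0,0,0],-0.54]
    - [[0.1,0,0],[0,0,0],-0.54]
    - [[0,0,0],[0,0,0],-0.54]

```text
time: 11.15
position: [0.5771, 0.0572, 0.0912]
tool_rot: [2.453, 1.962, -0.002]
ft_force: [-1.1, -5.8, 3.2]
grip_width: 0.232
grip_force: 2.7
```

```bash
python3 -c "
from h import *
fx()"
```

```text
e1 550.7 e2 181.7 z 91.2 tooly yaw -12.71 | f e1 0.2 e2 -5.9 z 3.2 | grip 0.232 2.7 t 11.15 tilt [-0.04 -0.06]
```

>>> drive_tool:
  motion:
    - [[0.1,0,0],[0,0,0],-0.54]
    - [[0.1,0,0],[0,0,0],-0.54]
    - [[0,0,0],[0,0,0],-0.54]

```text
time: 11.52
position: [0.5771, 0.0574, 0.0912]
tool_rot: [2.454, 1.96, -0.005]
ft_force: [-3.4, -7.5, 4.3]
grip_width: 0.232
grip_force: 4.4
```

```bash
python3 -c "
from h import *
fx()"
```

```text
e1 550.7 e2 181.9 z 91.2 tooly yaw -12.76 | f e1 -1.7 e2 -8.0 z 4.3 | grip 0.232 4.4 t 11.53 tilt [-0.11 -0.18]
```

>>> drive_tool:
  motion:
    - [[0.1,0,0],[0,0,0],-0.54]
    - [[0.1,0,0],[0,0,0],-0.54]
    - [[0,0,0],[0,0,0],-0.54]
    - [[-2,0,0],[0,0,0],-0.54]
    - [[0,0,-3],[0,0,0],-1]
    - [[0,0,-3.5],[0,0,0],-1]
    - [[0,-4,0],[0,0,0],-1]
    - [[4,-4,0],[0,0,0],-1]
    - [[4,0,0],[0,0,0],-1]
    - [[0,0,3],[0,0,0],-1]
    - [[0,0,3.5],[0,0,0],-1]
    - [[0,0,0],[0,0,0],-1]

```text
time: 13.02
position: [0.511, 0.1383, 0.0889]
tool_rot: [-2.451, -1.962, 0.008]
ft_force: [-0.2, 0.2, 0.5]
grip_width: 0.009
grip_force: 0.0
```

```bash
python3 -c "
from h import *
fx()"
```

```text
e1 468.5 e2 246.4 z 88.9 tooly yaw -12.65 | f e1 -0.2 e2 0.2 z 0.5 | grip 0.009 0.0 t 13.03 tilt [-0.31 -0.06]
```

>>> drive_tool:
  motion:
    - [[0,1.5,0],[0,0,0],-1]
    - [[0,1.2,0],[0,0,0],-1]
    - [[0,0.6,0],[0,0,0],-1]
    - [[0,0.3,0],[0,0,0],-1]
    - [[0,0.2,0],[0,0,0],-1]
    - [[0,0.2,0],[0,0,0],-1]
    - [[0,0.1,0],[0,0,0],-1]
    - [[0,0,0],[0,0,0],-1]

```text
time: 14.02
position: [0.5489, 0.1305, 0.0918]
tool_rot: [-2.446, -1.959, 0.012]
ft_force: [-15.4, 1.8, 16.4]
grip_width: 0.005
grip_force: 9.6
```

```bash
python3 -c "
from h import *
fx()"
```

```text
e1 507.2 e2 247.1 z 91.8 tooly yaw -12.61 | f e1 -15.4 e2 -1.6 z 16.4 | grip 0.005 9.6 t 14.03 tilt [-0.64  0.09]
```

>>> drive_tool:
  motion:
    - [[0,-2,0],[0,0,0],-1]
    - [[0,0,-4],[0,0,0],-1]
    - [[0,0,-4],[0,0,0],-1]
    - [[-4,3,-4],[0,0,0],-1]
    - [[-4,3,-3],[0,0,0],-1]
    - [[0,0,0],[0,0,0],-1]

```text
time: 14.78
position: [0.5771, 0.0378, 0.2439]
tool_rot: [2.457, 1.949, 0.008]
ft_force: [-0.9, 0.6, 0.3]
grip_width: 0.003
grip_force: 0.0
```

Run:
```python
from h import *
fx();T=pose();np.save("T6.npy",T);im=ctrl.get_image("wrist");cv2.imwrite("pics/w6.png",im[:,:,::-1])
C=cam("wrist",T);c=proj(C,[[.5895,.1184,.046]])[0];x,y=int(max(0,min(c[0]-100,312))),int(max(0,c[1]-95));print(c,x,y)
cv2.imwrite("pics/c6.png",cv2.resize(cv2.imread("pics/w6.png")[y:y+190,x:x+200],None,fx=3,fy=3,interpolation=2))
```

```text
e1 554.9 e2 162.8 z 243.9 tooly yaw -13.15 | f e1 -1.0 e2 0.4 z 0.3 | grip 0.003 0.0 t 14.78 tilt [ 0.42 -0.07]
[246.887072   105.56664634] 146 10
```

View pics/c6.png

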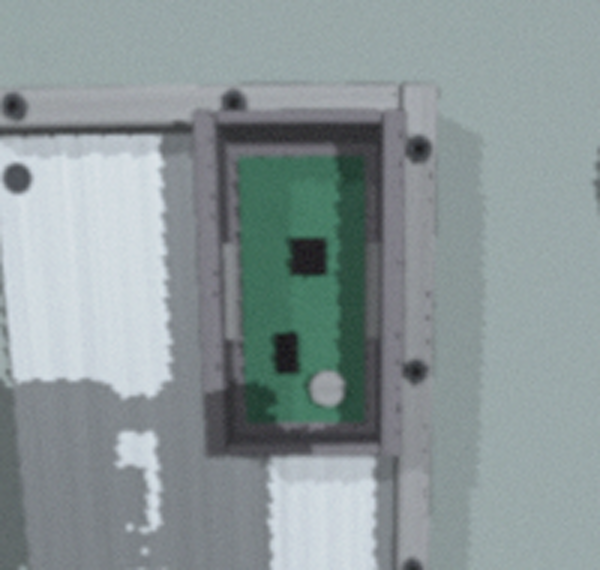

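The housing sits in the corner, with its rim parallel to both bars. Crop corners are at (195,110), (405,110), (400,457) and (207,457), at scale 3 with offset (146,10). Bolts are at (14,105), (234,101), (418,149) and (415,371).

Run:
```python
from h import *
C=cam("wrist",np.load("T6.npy"));f=lambda l:[(x/3+146,y/3+10) for x,y in l]
P=plane(C,f([(195,110),(405,110),(400,457),(207,457)]),.046)*1000;B=plane(C,f([(14,105),(234,101),(418,149),(415,371)]),.0265)*1000
# inner corners of opening
I=plane(C,f([(216,124),(384,124),(380,443),(225,443)]),.046)*1000
for Q in(P,I): print(np.round(Q.mean(0),1),"e",np.round([Q.mean(0)[:2]@E1,Q.mean(0)[:2]@E2],1),[round(yaw(v),1) for v in(Q[1]-Q[0],Q[2]-Q[3],Q[0]-Q[3],Q[1]-Q[2])])
print("fence yaw",yaw(B[1]-B[0]),yaw(B[2]-B[3])-90,"fence lines e1",np.round(B[2:,:2]@E1,1),"e2",np.round(B[:2,:2]@E2,1))
print("housing home from bolts e1 %.1f e2 %.1f"%((B[2:,:2]@E1).mean()-69+31,(B[:2,:2]@E2).mean()-84+26))
S,D=cam("scene"),cam("side")
print(ctrl.get_state()['joint_positions'])
```

```text
[589.  117.2  46. ] e [549.2 242.9] [np.float64(-13.1), np.float64(-13.2), np.float64(77.0), np.float64(77.1)]
[588.9 117.6  46. ] e [549.  243.2] [np.float64(-13.1), np.float64(-13.2), np.float64(76.9), np.float64(76.9)]
fence yaw -12.466540173860826 -12.60443362372827 fence lines e1 [586.9 586.9] e2 [301.8 301.9]
housing home from bolts e1 548.9 e2 243.9
[-0.54774581  0.20428641  0.49095222  1.72460316 -0.10156471  1.23453461
 -0.25815143]
```

The housing is home: it measures e1 549.1, e2 243.2, against 548.9, 243.9 from the fences. Now the lid, in two wrist views.

>>> drive_tool:
  motion:
    - [[-5,-0.7,0],[0,0,0],1]
    - [[-5,-0.7,0],[0,0,0],1]
    - [[-5,-0.7,0],[0,0,0],1]
    - [[-5,-0.7,0],[0,0,0],1]
    - [[-5,-0.7,0],[0,0,0],1]
    - [[-5,-0.7,0],[0,0,0],1]
    - [[-4.5,-0.7,0],[0,0,0],1]
    - [[0,0,0],[0,0,0],1]
    - [[0,0,0],[0,0,0],1]

```text
time: 15.95
position: [0.4512, -0.2806, 0.2395]
tool_rot: [-2.45, -1.964, -0.0]
ft_force: [0.4, 0.2, -1.3]
grip_width: 0.941
grip_force: 0.0
```

Run:
```python
from h import *
fx();T=pose();np.save("T7.npy",T);im=ctrl.get_image("wrist");cv2.imwrite("pics/w7.png",im[:,:,::-1]);print(proj(cam("wrist",T),[[.492,-.219,.04]]))
```

```text
e1 501.6 e2 -175.5 z 239.5 tooly yaw -12.58 | f e1 0.4 e2 0.3 z -1.3 | grip 0.941 0.0 t 15.95 tilt [-0.05  0.09]
[[283.10327566 119.24060608]]
```

>>> drive_tool:
  motion:
    - [[0,4,0.5],[0,0,0],1]
    - [[0,4,0.5],[0,0,0],1]
    - [[0,0,0],[0,0,0],1]
    - [[0,0,0],[0,0,0],1]

```text
time: 16.5
position: [0.5287, -0.2987, 0.2296]
tool_rot: [-2.45, -1.964, 0.001]
ft_force: [-0.3, -0.2, 1.1]
grip_width: 1.001
grip_force: 0.0
```

Run:
```python
from h import *
fx();T=pose();np.save("T8.npy",T);im=ctrl.get_image("wrist");cv2.imwrite("pics/w8.png",im[:,:,::-1])
o=[]
for k in(7,8):
    c=proj(cam("wrist",np.load(f"T{k}.npy")),[[.492,-.219,.04]])[0];x,y=int(max(0,min(c[0]-65,380))),int(max(0,c[1]-75));print(c,x,y)
    o.append(cv2.resize(cv2.imread(f"pics/w{k}.png")[y:y+150,x:x+132],None,fx=3,fy=3,interpolation=2))
cv2.imwrite("pics/c78.png",np.hstack(o))
```

```text
e1 581.1 e2 -176.2 z 229.6 tooly yaw -12.58 | f e1 -0.2 e2 -0.2 z 1.1 | grip 1.001 0.0 t 16.50 tilt [-0.1   0.04]
[283.10065909 119.24155526] 218 44
[197.62064955 118.25799903] 132 43
```

View pics/c78.png

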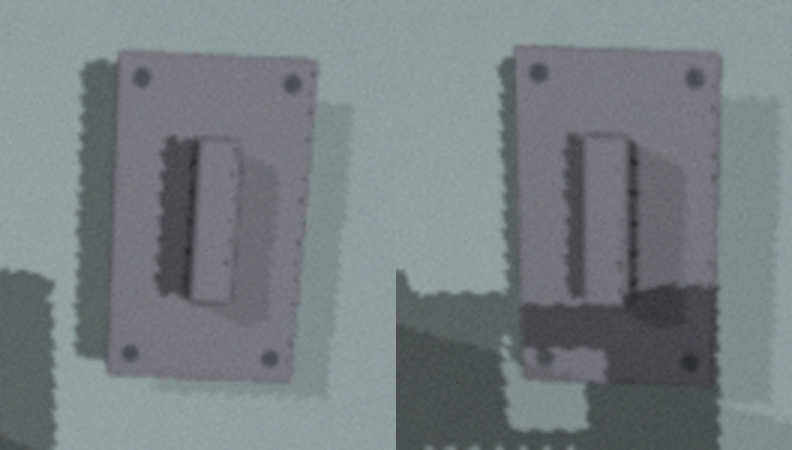

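The two crops show the lid squarely from above. In A (scale 3, offset (218,44)) the rib top corners are (199,137), (241,140), (233,303), (190,300) and the screws are (142,77), (292,84), (270,358), (130,353). In B (x-396, offset (132,43)) the rib top corners are (586,134), (630,134), (626,305), (583,305) and the screws are (539,72), (695,78), (690,363), (544,357).

Run:
```python
from h import *
A,B=cam("wrist",np.load("T7.npy")),cam("wrist",np.load("T8.npy"))
fa=lambda l:[(x/3+218,y/3+44) for x,y in l];fb=lambda l:[((x-396)/3+132,y/3+43) for x,y in l]
S=([(142,77),(292,84),(270,358),(130,353)],[(539,72),(695,78),(690,363),(544,357)])
Rb=([(199,137),(241,140),(233,303),(190,300)],[(586,134),(630,134),(626,305),(583,305)])
Pl=([(120,51),(318,61),(291,381),(107,375)],[(515,45),(720,52),(716,384),(523,380)])
for n,(a,b),z in(("screws",S,.027),("rib",Rb,.049),("plate",Pl,.027)):
    t=np.array([tri(A,p,B,q)[0] for p,q in zip(fa(a),fb(b))])*1000;print(n,"tri",np.round(t.mean(0),1),"z",np.round(t[:,2],1))
    for C,l in((A,fa(a)),(B,fb(b))):
        Q=plane(C,l,z)*1000;print("  ",np.round(Q.mean(0),1),[round(yaw(v),1) for v in(Q[1]-Q[0],Q[2]-Q[3],Q[0]-Q[3],Q[1]-Q[2])],[round(np.linalg.norm(v)) for v in(Q[1]-Q[0],Q[0]-Q[3])])
```

```text
screws tri [ 497.5 -219.2   27.7] z [27.5 26.9 27.3 29. ]
   [ 497.5 -219.3   27. ] [np.float64(-14.9), np.float64(-14.6), np.float64(75.2), np.float64(75.3)] [48, 88]
   [ 497.3 -219.2   27. ] [np.float64(-14.9), np.float64(-15.0), np.float64(75.0), np.float64(75.2)] [48, 88]
rib tri [ 497.8 -218.7   48. ] z [44.8 44.5 52.2 50.6]
   [ 497.6 -219.    49. ] [np.float64(-16.3), np.float64(-16.4), np.float64(75.4), np.float64(76.5)] [13, 48]
   [ 497.9 -219.    49. ] [np.float64(-12.8), np.float64(-12.7), np.float64(73.6), np.float64(73.9)] [13, 49]
plate tri [ 497.8 -219.5   26.6] z [27.2 27.7 23.8 27.7]
   [ 497.6 -219.5   27. ] [np.float64(-15.1), np.float64(-14.4), np.float64(75.1), np.float64(75.4)] [63, 104]
   [ 497.8 -219.2   27. ] [np.float64(-14.7), np.float64(-13.8), np.float64(75.0), np.float64(76.0)] [63, 104]
```

Lid: centre (497.6, -219.2), yaw about -14.9°, plate face at 27 mm and rib top at 48 mm, all agreeing with the text. I move above it and then check the alignment.

>>> drive_tool:
  motion:
    - [[3.5,-2.4,0],[0,0,0],1]
    - [[3.6,-2.4,0],[0,0,2.3],1]
    - [[0,0,4],[0,0,0],1]
    - [[0,0,4],[0,0,0],1]
    - [[0,0,0],[0,0,0],1]
    - [[0,0,0],[0,0,0],1]

```text
time: 17.3
position: [0.498, -0.2206, 0.1519]
tool_rot: [2.491, 1.911, 0.003]
ft_force: [-0.8, 0.1, 0.0]
grip_width: 0.999
grip_force: 0.0
```

```bash
cat >> h.py <<'E'
def to(x,y,yw):
    T=pose();d=T[:3,:3].T@np.array([x/1000-T[0,3],y/1000-T[1,3],0]);print("tool shift cm",np.round(d*100,2),"turn z",round(yaw(T[:2,1])-yw,2),"z",round(T[2,3]*1000,1))
E
python3 -c "
from h import *
fx();to(497.6,-219.2,-14.9)"
```

```text
e1 534.1 e2 -106.7 z 151.9 tooly yaw -15.01 | f e1 -0.8 e2 -0.1 z 0.0 | grip 0.999 0.0 t 17.30 tilt [ 0.13 -0.01]
tool shift cm [ 0.13 -0.07 -0.  ] turn z -0.11 z 151.9
```

>>> drive_tool:
  motion:
    - [[0.1,-0.05,2.5],[0,0,0],1]
    - [[0,0,2],[0,0,0],1]
    - [[0,0,0.7],[0,0,0],1]
    - [[0,0,0],[0,0,0],1]
  force: 45

```text
time: 17.8
position: [0.4973, -0.2193, 0.0983]
tool_rot: [-2.492, -1.912, 0.0]
ft_force: [-0.1, 0.9, 0.7]
grip_width: 1.001
grip_force: 0.0
```

```bash
python3 -c "
from h import *
fx();to(497.6,-219.2,-14.9)"
```

```text
e1 533.2 e2 -105.5 z 98.3 tooly yaw -15.00 | f e1 -0.3 e2 0.9 z 0.7 | grip 1.001 0.0 t 17.80 tilt [-0.02 -0.01]
tool shift cm [ 0.01  0.02 -0.  ] turn z -0.1 z 98.3
```

>>> drive_tool:
  motion:
    - [[0,0,-0.1],[0,0,0],-1]
    - [[0,0,0],[0,0,0],-1]
    - [[0,0,0],[0,0,0],-1]
    - [[0,0,0],[0,0,0],-1]
    - [[0,0,0],[0,0,0],-1]
    - [[0,0,0],[0,0,0],-1]
    - [[0,0,0],[0,0,0],-1]
  force: 45

```text
time: 18.68
position: [0.4973, -0.219, 0.0993]
tool_rot: [-2.492, -1.913, -0.0]
ft_force: [0.5, -0.2, 0.8]
grip_width: 0.293
grip_force: 0.0
```

```bash
python3 -c "
from h import *
fx()"
```

```text
e1 533.1 e2 -105.3 z 99.3 tooly yaw -14.98 | f e1 0.5 e2 -0.1 z 0.8 | grip 0.293 0.0 t 18.68 tilt [-0.  0.]
```

>>> drive_tool:
  motion:
    - [[0,0,0],[0,0,0],-1]
    - [[0,0,0],[0,0,0],-1]
    - [[0,0,0],[0,0,0],-1]
    - [[0,0,0],[0,0,0],-1]
  force: 45

```text
time: 19.18
position: [0.4973, -0.2191, 0.0993]
tool_rot: [-2.492, -1.913, -0.0]
ft_force: [-0.6, 0.2, 0.9]
grip_width: 0.153
grip_force: 45.0
```

```bash
python3 -c "
from h import *
fx()"
```

```text
e1 533.1 e2 -105.3 z 99.3 tooly yaw -14.99 | f e1 -0.7 e2 0.1 z 0.9 | grip 0.153 45.0 t 19.18 tilt [-0.  0.]
```

Lid gripped (opening 13.3 mm, 45 N). Lift and carry it above the housing.

>>> drive_tool:
  motion:
    - [[0,0,-1],[0,0,0],-1]
    - [[0,0,-3],[0,0,0],-1]
    - [[0,0,-4],[0,0,0],-1]
    - [[3,0,-2],[0,0,0],-1]
    - [[4.5,0,0],[0,0,0],-1]
    - [[4.5,0,0],[0,0,0],-1]
    - [[4.5,0,0],[0,0,0],-1]
    - [[4.5,0,0],[0,0,0],-1]
    - [[4.5,0,0],[0,0,0],-1]
    - [[4.5,0,0],[0,0,0],-1]
    - [[3,0,0],[0,0,0],-1]
    - [[1.9,0.1,0],[0,0,-2.2],-1]

```text
time: 20.68
position: [0.5887, 0.1197, 0.1997]
tool_rot: [2.451, 1.965, 0.001]
ft_force: [-0.3, -0.9, -0.9]
grip_width: 0.157
grip_force: 45.0
```

>>> drive_tool:
  motion:
    - [[0,0,0],[0,0,0],-1]
    - [[0,0,0],[0,0,0],-1]
    - [[0,0,0],[0,0,0],-1]

```text
time: 21.05
position: [0.5885, 0.1158, 0.1995]
tool_rot: [2.457, 1.957, -0.0]
ft_force: [-0.4, 0.0, -1.4]
grip_width: 0.16
grip_force: 45.0
```

Run:
```python
from h import *
fx();to(588.9,118.0,-12.7)
o=[]
P=[.589,.118,.09]
for n in("scene","side"):
    im=ctrl.get_image(n);cv2.imwrite(f"pics/{n}1.png",im[:,:,::-1]);c=proj(cam(n),[P])[0].astype(int);print(n,c)
    o.append(cv2.resize(im[c[1]-45:c[1]+55,c[0]-50:c[0]+50,::-1],None,fx=4,fy=4,interpolation=2))
cv2.imwrite("pics/c9.png",np.hstack(o))
```

```text
e1 549.1 e2 241.4 z 199.5 tooly yaw -12.94 | f e1 -0.4 e2 -0.0 z -1.4 | grip 0.160 45.0 t 21.05 tilt [ 0.   -0.02]
tool shift cm [ 0.22 -0.01 -0.  ] turn z -0.24 z 199.5
scene [266 189]
side [278 187]
```

View pics/c9.png

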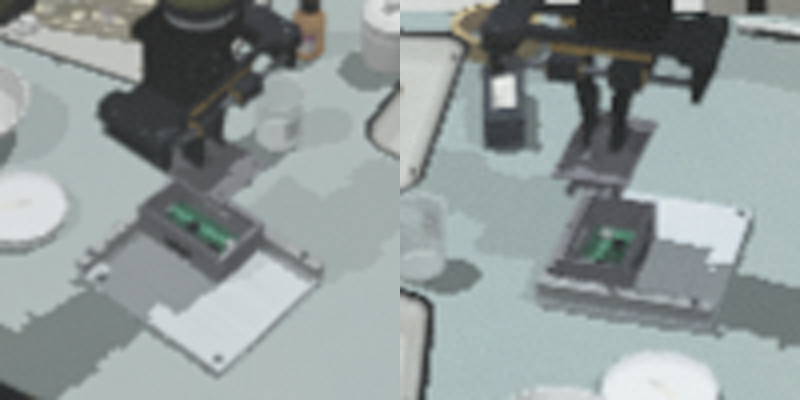

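Both views show the lid level in the gripper above the housing. The lid plate's left corner is at crop (557,176) in the side view, and the housing rim is just below. I compare predicted and seen corners, then correct by 2.2 mm.

Run:
```python
from h import *
T=pose();e=lambda a,b,z:[*( (E1*a+E2*b)/1000),z]
H=[e(549+s*32,243.6+t*52,.046) for s,t in((-1,-1),(-1,1),(1,1),(1,-1))]
p=T[:2,3]*1000;L=[e(p@E1+s*32,p@E2+t*52,.1272) for s,t in((-1,-1),(-1,1),(1,1),(1,-1))]
for n,c,o in(("scene",(266,189),0),("side",(278,187),400)):
    for k,Q in(("H",H),("L",L)):
        print(n,k,np.round((proj(cam(n),Q)-np.array(c)+[50,45])*4+[o,0]).astype(int).tolist())
```

```text
scene H [[221, 262], [138, 207], [183, 169], [266, 222]]
scene L [[222, 204], [136, 149], [182, 111], [268, 164]]
side H [[653, 198], [623, 264], [549, 253], [582, 188]]
side L [[654, 117], [624, 181], [548, 170], [582, 108]]
```

>>> drive_tool:
  motion:
    - [[0.2,0,0],[0,0,-0.2],-1]
    - [[0,0,2],[0,0,0],-1]
    - [[0,0,2],[0,0,0],-1]
    - [[0,0,0.8],[0,0,0],-1]
    - [[0,0,0],[0,0,0],-1]
    - [[0,0,0],[0,0,0],-1]
  force: 55

```text
time: 21.9
position: [0.5894, 0.1198, 0.1517]
tool_rot: [2.451, 1.964, 0.001]
ft_force: [-0.4, -0.5, -1.2]
grip_width: 0.157
grip_force: 55.0
```

```bash
python3 -c "
from h import *
fx();to(588.9,118.0,-12.7)"
```

```text
e1 549.1 e2 245.4 z 151.7 tooly yaw -12.59 | f e1 -0.3 e2 -0.6 z -1.2 | grip 0.157 55.0 t 21.90 tilt [0.05 0.01]
tool shift cm [-0.18 -0.01 -0.  ] turn z 0.11 z 151.7
```

>>> drive_tool:
  motion:
    - [[-0.1,0,0],[0,0,0],-1]
    - [[0,0,0],[0,0,0],-1]
    - [[0,0,0],[0,0,0],-1]
    - [[0,0,0],[0,0,0],-1]

```text
time: 22.4
position: [0.5888, 0.1188, 0.1514]
tool_rot: [-2.451, -1.965, -0.0]
ft_force: [-0.9, 0.3, -0.5]
grip_width: 0.156
grip_force: 55.0
```

```bash
python3 -c "
from h import *
fx();to(588.9,118.0,-12.7)"
```

```text
e1 548.7 e2 244.4 z 151.4 tooly yaw -12.58 | f e1 -0.9 e2 0.1 z -0.5 | grip 0.156 55.0 t 22.40 tilt [0.01 0.01]
tool shift cm [-0.08  0.03 -0.  ] turn z 0.12 z 151.4
```

>>> drive_tool:
  motion:
    - [[-0.06,0.02,0.3],[0,0,0],-1]
    - [[0,0,0.3],[0,0,0],-1]
    - [[0,0,0.3],[0,0,0],-1]
    - [[0,0,0.2],[0,0,0],-1]
    - [[0,0,0],[0,0,0],-1]

```text
time: 23.02
position: [0.5887, 0.1181, 0.1401]
tool_rot: [-2.451, -1.965, 0.0]
ft_force: [-0.3, -0.5, -0.2]
grip_width: 0.159
grip_force: 55.0
```

```bash
python3 -c "
from h import *
fx();to(588.9,118.0,-12.7)"
```

```text
e1 548.8 e2 243.7 z 140.1 tooly yaw -12.59 | f e1 -0.2 e2 -0.5 z -0.2 | grip 0.159 55.0 t 23.02 tilt [-0.02 -0.01]
tool shift cm [-0.01  0.02 -0.  ] turn z 0.11 z 140.1
```

>>> drive_tool:
  motion:
    - [[0,0,0.2],[0,0,0],-1]
    - [[0,0,0.2],[0,0,0],-1]
    - [[0,0,0.2],[0,0,0],-1]
    - [[0,0,0.1],[0,0,0],-1]
    - [[0,0,0],[0,0,0],-1]

```text
time: 23.65
position: [0.5887, 0.1182, 0.1335]
tool_rot: [-2.451, -1.964, 0.0]
ft_force: [-0.8, -0.5, 2.4]
grip_width: 0.153
grip_force: 55.0
```

```bash
python3 -c "
from h import *
fx()"
```

```text
e1 548.7 e2 243.8 z 133.5 tooly yaw -12.58 | f e1 -0.7 e2 -0.7 z 2.4 | grip 0.153 55.0 t 23.65 tilt [-0.02  0.01]
```

The beads meet the catches right where expected. Press down.

>>> drive_tool:
  motion:
    - [[0,0,0.1],[0,0,0],-1]
    - [[0,0,0.1],[0,0,0],-1]
    - [[0,0,0.1],[0,0,0],-1]
    - [[0,0,0.1],[0,0,0],-1]
    - [[0,0,0],[0,0,0],-1]

```text
time: 24.28
position: [0.5891, 0.1184, 0.1309]
tool_rot: [-2.451, -1.964, -0.002]
ft_force: [-4.0, -0.0, 10.4]
grip_width: 0.158
grip_force: 55.0
```

```bash
python3 -c "
from h import *
fx()"
```

```text
e1 549.0 e2 244.1 z 130.9 tooly yaw -12.58 | f e1 -3.9 e2 -0.9 z 10.4 | grip 0.158 55.0 t 24.27 tilt [0.02 0.07]
```

>>> drive_tool:
  motion:
    - [[0,-0.05,0.1],[0,0,0],-1]
    - [[0,0,0.1],[0,0,0],-1]
    - [[0,0,0.1],[0,0,0],-1]
    - [[0,0,0],[0,0,0],-1]

```text
time: 24.78
position: [0.5886, 0.1187, 0.1272]
tool_rot: [-2.451, -1.965, -0.002]
ft_force: [-0.7, 1.1, 4.2]
grip_width: 0.158
grip_force: 55.0
```

```bash
python3 -c "
from h import *
fx()"
```

```text
e1 548.6 e2 244.3 z 127.2 tooly yaw -12.57 | f e1 -1.0 e2 0.9 z 4.2 | grip 0.158 55.0 t 24.77 tilt [0.05 0.06]
```

>>> drive_tool:
  motion:
    - [[0,0,0.1],[0,0,0],-1]
    - [[0,0,0.1],[0,0,0],-1]
    - [[0,0,0.1],[0,0,0],-1]
    - [[0,0,0],[0,0,0],-1]

```text
time: 25.28
position: [0.5879, 0.1179, 0.1224]
tool_rot: [-2.452, -1.965, 0.002]
ft_force: [-0.5, 0.6, -4.4]
grip_width: 0.151
grip_force: 55.0
```

```bash
python3 -c "
from h import *
fx()"
```

```text
e1 548.0 e2 243.3 z 122.4 tooly yaw -12.58 | f e1 -0.6 e2 0.4 z -4.4 | grip 0.151 55.0 t 25.27 tilt [-0.07 -0.05]
```

It has snapped: the force dropped to -4.4 N and z is 122.4, with home expected at 122.3. Now press to about 15 N.

>>> drive_tool:
  motion:
    - [[0,0,0.1],[0,0,0],-1]
    - [[0,0,0.1],[0,0,0],-1]
    - [[0,0,0.1],[0,0,0],-1]
    - [[0,0,0],[0,0,0],-1]
    - [[0,0,0],[0,0,0],-1]

```text
time: 25.9
position: [0.5879, 0.1178, 0.1222]
tool_rot: [-2.451, -1.963, 0.002]
ft_force: [-6.5, -0.6, 12.1]
grip_width: 0.158
grip_force: 55.0
```

```bash
python3 -c "
from h import *
fx()"
```

```text
e1 548.0 e2 243.2 z 122.2 tooly yaw -12.60 | f e1 -6.2 e2 -2.0 z 12.1 | grip 0.158 55.0 t 25.90 tilt [-0.09  0.03]
```

>>> drive_tool:
  motion:
    - [[0.1,0.05,0],[0,0,0],-1]
    - [[0,0,0.05],[0,0,0],-1]
    - [[0,0,0],[0,0,0],-1]
    - [[0,0,0],[0,0,0],-1]

```text
time: 26.4
position: [0.5881, 0.1178, 0.1223]
tool_rot: [-2.451, -1.962, 0.004]
ft_force: [-11.3, -2.7, 17.1]
grip_width: 0.152
grip_force: 55.0
```

```bash
python3 -c "
from h import *
fx()"
```

```text
e1 548.2 e2 243.3 z 122.3 tooly yaw -12.63 | f e1 -10.4 e2 -5.1 z 17.1 | grip 0.152 55.0 t 26.40 tilt [-0.19 -0.01]
```

The position holds at 12 mm/10 N toward both fences, so the housing is seated in the corner. I'll ease the side load slightly and take a last look.

>>> drive_tool:
  motion:
    - [[0,-0.1,-0.02],[0,0,0],-1]
    - [[0,0,0],[0,0,0],-1]
    - [[0,0,0],[0,0,0],-1]

```text
time: 26.78
position: [0.5879, 0.1178, 0.1222]
tool_rot: [-2.452, -1.963, 0.002]
ft_force: [-7.5, -2.8, 14.8]
grip_width: 0.151
grip_force: 55.0
```

Run:
```python
from h import *
fx();o=[]
for n,z in(("scene",4),("side",4)):
    im=ctrl.get_image(n);c=proj(cam(n),[[.585,.118,.045]])[0].astype(int);print(n,c)
    o.append(cv2.resize(im[c[1]-50:c[1]+50,c[0]-50:c[0]+50,::-1],None,fx=4,fy=4,interpolation=2))
cv2.imwrite("pics/c10.png",np.hstack(o))
fx()
```

```text
e1 548.0 e2 243.2 z 122.2 tooly yaw -12.64 | f e1 -6.7 e2 -4.4 z 14.8 | grip 0.151 55.0 t 26.77 tilt [-0.07 -0.03]
scene [265 198]
side [279 198]
e1 548.0 e2 243.2 z 122.2 tooly yaw -12.64 | f e1 -6.1 e2 -4.2 z 13.8 | grip 0.162 55.0 t 26.88 tilt [-0.07 -0.03]
```

View pics/c10.png

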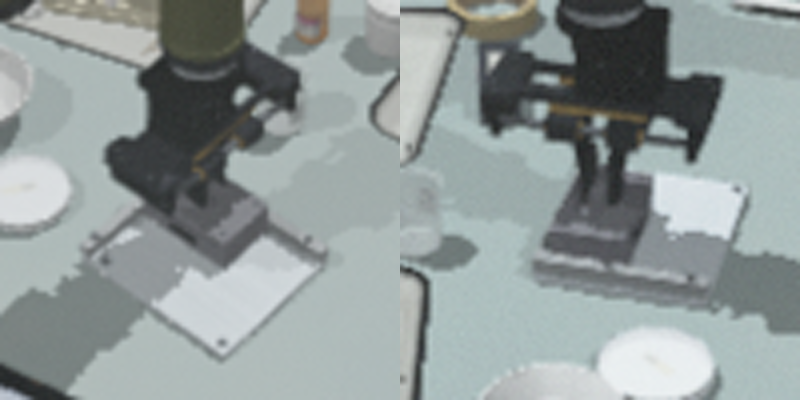

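The closed housing sits in the fence corner (side crop around (600,225)). The lid is level on the rim with no visible gap, and the dish and beaker stand untouched. The press force is about 14–15 N, so I hand in.

```bash
python3 -c "
from bench import ctrl
print(ctrl.close_job())"
```

```text
the job is handed in; nothing more can be done
None
```

I've handed the job in: the housing is pushed square into the fence corner, the lid has snapped home on its rim, and the gripper is still holding it down with about 14–15 N; total time was 26.9 s, and I didn't touch the slide box, dish or beaker.

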